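# Seat a bisque medallion in its decorating jig

## Robot

A 7-joint arm with a two-finger parallel gripper is mounted at the origin on the work surface. World frame = base frame: x ahead of the robot, y to its left, z up, the work surface at z = 0. Lengths are in mm, angles in rad, forces in N, time in s.
With the tool pointing down it reaches from about 400 to 875 mm from the base axis. Payload 4.4 kg.
Tool frame: the origin (TCP) lies at the very end of the fingers, on their centre line; the grasp point (between the pads) lies 19 mm behind it; z points along the fingers, y is the line along which they close (so a half turn about z gives the same grasp; the last joint's range is limited). The gripper opens to 85 mm and grips with 20 to 120 N. Pads are 22 mm wide; open, the fingers measure 114 mm over their backs; the gripper's body (76 mm by 85 mm) begins 54 mm behind the grasp point. The pads swing forward as they close: fully open they stand 13 mm farther back than shut.
Start: joints at [-1.299, 0.628, 0.038, 1.517, -0.027, 0.996, -0.02], TCP at [215.395, 613.289, 231.313] pointing down, gripper open.
Joint ranges: [-3.06, 3.06], [-0.37, 2.12], [-1.25, 1.32], [0.18, 2.47], [-1.1, 4.24], [0.23, 1.98], [-2.94, 2.94]. Speed limits (rad/s): [2.57, 2.57, 3.14, 3.14, 3.14, 3.14, 3.14].

## Interface

Orientations are given as [roll, pitch, yaw] about the fixed x, y, z axes, in that order (R = Rz(yaw) Ry(pitch) Rx(roll)).
In Python, from cell import ctrl gives the robot as it stands.
- The arm moves only by the tool step_arm, never from a script. Its argument "series" is a list that holds one entry, the list of rows, each a list of 7 numbers: the turn, a rotation vector about the tool's x, y, z as a fraction of full scale, then the shift along the tool's x, y, z as a fraction of full scale, then the closure, from 0 (fully open) to 1 (shut). In form: [[[ax, ay, az, tx, ty, tz, gripper], ...]]. A call has 1 to 12 rows; each row shifts and turns the commanded pose from where the row before left it, along the tool's axes as they then stand; what a row does not reach is not made up. Full scale, the value 1, is 150 mm for a shift and 45 degrees for a turn. A row lasts 1/10 s, in which the tool goes at most 50 mm and 8.59 degrees, less where a joint would pass 70% of its speed; a pose out of reach is approached as far as the arm can. A call with a number of a shift or a turn outside -1 to 1 is refused whole. A call with a gripper value outside its range is refused whole. The fingers move at their own pace and stop on an object; the grip force is fixed at half the most. Time passes only in rows, so rows that do not move let the fingers close. It gives the time, the measured TCP pose, the force, the opening and the grip force at its end, in the units of the state.
- ctrl.read_state(): the state, without advancing time (a new reading comes with each control period).
- ctrl.get_image(name): name is "scene" or "top" or "wrist"; returns a dict with "img" (384x512x3 uint8, red, green, blue), "fx", "fy", "cx", "cy" (pixels), "R" (3x3) and "t" (3): a world point X has camera coordinates R X + t. Camera axes: x right, y down, z forward; pixel columns grow to the right and rows downward; lengths in mm; the calibration is good to about 2 mm. A picture is of the moment at which its call begins. There is no depth.
- ctrl.finish_job(): hands the job in; it is judged then, once.
Trained networks look in a picture, given as the dict that the camera call returned (one of the last four; its "shot" number tells which), for a name from the list of things; names that differ only in an ending like _2 or _b are one class to them, and where a whole thing is asked for, a point or a joint stands for the part that bears it (a point fixed in the world has none). Each returns a list of dicts, best first, with "score" (0 to 1); they miss things now and then, are a little off and sometimes report something else, mostly with a low value. They report only what shows in the picture. A call takes as long as a camera call. They do not tell look-alikes from the thing itself.
- ctrl.recognise(picture, thing): "centre" ([column, row] in pixels, amid what is visible of it).
The state is a dict: "clock": time; "qpos": joint angles; "qd": joint speeds; "tau": joint torques, N m; "eef_pos": TCP position; "tool_rot": TCP orientation; "force": force on the tool from outside, world axes, zero at the start; "torque": the same for the moment, N m; "width": finger opening in mm; "gripper_force": force on a finger pad.
Only numpy, scipy, OpenCV 4.12 (cv2) and the standard library are available. Lean on these libraries where they do the work, as an engineer would, in place of code of your own. Each camera call takes 0.05 s, during which the arm holds its last target. There are 200 camera calls.

## Task

Without picking anything up, nudge the loose big terracotta disc across the top of the plywood jig with the fingertips until it drops into the big empty round recess and lies flat and flush. Then push the upright post of the steel swivel clip round, so that the clip swings all the way over the disc to its stop. Leave the small disc and the jar on the jig, and the small pot and the cork block beside it, where they are.

Things in the scene. Friction and masses are not known exactly. Their poses are not given: they have to be found in the camera images.
- jig: plywood block fixed to the table, 200 mm along its x, 320 mm along its y, 22 mm high, flat top (the deck). Origin at the centre of its underside; z up. Its top has a big empty recess (see recess), a small recess taken by the small disc, and the swivel clip. Position and yaw vary
- recess (a point): centre of the mouth of the big round recess, at deck height (22 mm above the table); axes as the jig's. The recess is 76 mm in diameter and 10 mm deep, with a flat cork-coloured floor and a 1 mm chamfer at its rim. It lies 30 mm towards -y from the jig's centre
- disc_center (a point): centre (half-way up) of the loose fired-clay disc, 70 mm in diameter, 10 mm thick, about 75 g, with a ring line and a round dot on its upper face. It starts flat on the deck, on the jig's +y half, its edge up to 125 mm from the jig's centre line, so this point starts 5 mm above the deck; seated in the recess the disc is flush and this point lies 5 mm below the deck
- clip (a joint): angle (rad) of the steel swivel clip about its upright pivot: 0 = at its stop, pointing to the jig's -x, over the recess and the disc; grows counter-clockwise seen from above to 1.9; at pi/2 it points to the jig's -y. It starts open, between 1.1 and 1.7, clear of the recess. It turns stiffly (about 1 N at the post) and stays where it is left
- clip_pivot (a point): the clip's pivot axis at deck height, 78 mm towards the jig's +x from the recess centre. The clip is a bar 16 mm wide and 4 mm thick, 62 mm long from the pivot, running 2.5 mm above the deck (6.5 mm to its upper face)
- clip_post (a point): centre of the top of the clip's upright round post, 12 mm in diameter, 30 mm tall above the bar, its top 36.5 mm above the deck, 54 mm from the pivot axis
- small_disc: fired-clay disc 46 mm in diameter, 10 mm thick, seated flush in the jig's small recess (50 mm in diameter) in the -y half of the jig; origin at the centre of its underside. Leave alone
- jar: small glaze jar, 30 mm in diameter, 40 mm tall, standing on the jig's deck near its -x -y corner; origin at the centre of its underside. Leave alone
- pot: small terracotta pot, 68 mm in diameter, 55 mm tall, on the table to the left of the jig; origin at the centre of its underside. Leave alone
- block: cork sanding block 55 x 40 x 30 mm on the table to the right of the jig; origin at the centre of its underside. Leave alone
Mind the look-alikes: they are no part of the job. What is shaped like the part that bears disc_center but turquoise or yellow is not meant.

How it is judged:
By the outcome, as a careful person would: the job done as asked, in the order asked, and still so for the second after the job is handed in, with the robot touching nothing.
It also fails if it takes over 51 s, if anything falls off the work surface, if the arm or the gripper's body presses on something with over 40 N, if the wrist force passes 120 N, or if a joint passes its speed limit or range.

## Working session

There is one attempt and no reset: what is moved stays moved. The work goes in short steps, Python scripts to look and compute and a tool call to move; the robot and the scene stay as the last step left them, time stands still between calls to the robot, and variables do not carry over. Pictures are saved under pics/ and viewed, at most 10 in all, crops included, and the job is handed in when it is done.

Besides the shell and the picture viewer there is one more tool, called after "Request:" as name(argument=value, ...), one argument or row to a line, values as JSON. step_arm: Moves the arm, as the interface text tells. Shift numbers are shares of 150 mm and turn numbers shares of 45 degrees, none past 1 either way. Its arguments: {"type":"object","properties":{"series":{"type":"array","items":{"type":"array","items":{"type":"array","items":{"type":"number","minimum":-1,"maximum":1}}}}},"required":["series"]}

```bash
mkdir -p pics; ls
cat > h.py <<'E'
import numpy as np, cv2
from cell import ctrl
def ray(p,uv,z):
    R=np.array(p["R"]);t=np.array(p["t"]).ravel()
    C=-R.T@t
    d=R.T@np.array([(uv[0]-p["cx"])/p["fx"],(uv[1]-p["cy"])/p["fy"],1.])
    return C+d*(z-C[2])/d[2]
def proj(p,X):
    c=np.array(p["R"])@np.array(X,float)+np.array(p["t"]).ravel()
    return [p["fx"]*c[0]/c[2]+p["cx"],p["fy"]*c[1]/c[2]+p["cy"]]
def save(p,n): cv2.imwrite("pics/"+n,cv2.cvtColor(p["img"],cv2.COLOR_RGB2BGR))
E
python3 - <<'E'
from h import *
s=ctrl.read_state();print(s["clock"],s["eef_pos"],s["tool_rot"],s["width"])
Z=dict(recess=22,disc_center=32,clip=28,clip_post=58.5,small_disc=22,jar=42,pot=40,block=30,jig=22)
ims=[]
for n in("top","scene"):
    p=ctrl.get_image(n);save(p,n+"0.png");ims.append(p["img"])
    print(n,-np.array(p["R"]).T@np.array(p["t"]).ravel())
    for k,z in Z.items():
        for d in ctrl.recognise(p,k)[:3]:
            print(n,k,round(d["score"],2),np.round(d["centre"]),np.round(ray(p,d["centre"],z)[:2]))
cv2.imwrite("pics/a.png",cv2.cvtColor(np.vstack([cv2.resize(i,(400,300)) for i in ims]),cv2.COLOR_RGB2BGR))
E
```

```text
pics
0.0 [215.18137152 612.67666197 230.39845177] [-3.13969631e+00  2.44238351e-05  2.80381543e+00] 85.53950498480008
top [ 392.46400577   -4.85053426 1005.60291877]
top recess 0.92 [221. 196.] [519.  87.]
top recess 0.7 [255. 220.] [455.  -8.]
top disc_center 0.96 [172. 283.] [288. 206.]
top disc_center 0.93 [175. 110.] [759. 222.]
top disc_center 0.84 [202. 187.] [542. 137.]
top clip 0.73 [254. 180.] [565.  -4.]
top clip_post 0.69 [252. 179.] [561.   3.]
top clip_post 0.61 [109. 213.] [464. 374.]
top small_disc 0.71 [259. 219.] [460. -19.]
top pot 0.83 [108. 214.] [464. 383.]
top pot 0.59 [252. 178.] [568.   3.]
top block 0.89 [390. 187.] [ 552. -375.]
top jig 0.67 [222. 194.] [524.  82.]
scene [1277.24549703  378.08189214  877.89541099]
scene recess 0.68 [303. 215.] [542.  98.]
scene disc_center 0.93 [316. 312.] [778. 227.]
scene disc_center 0.87 [322. 222.] [552. 151.]
scene disc_center 0.75 [381. 166.] [308. 217.]
scene clip 0.7 [262. 202.] [552.  -6.]
scene clip_post 0.47 [260. 208.] [597.  14.]
scene small_disc 0.58 [276. 180.] [462.  -9.]
scene jar 0.73 [292. 165.] [412.  13.]
scene pot 0.76 [434. 228.] [468. 385.]
scene jig 0.73 [301. 216.] [546.  97.]
```

View pics/top0.png

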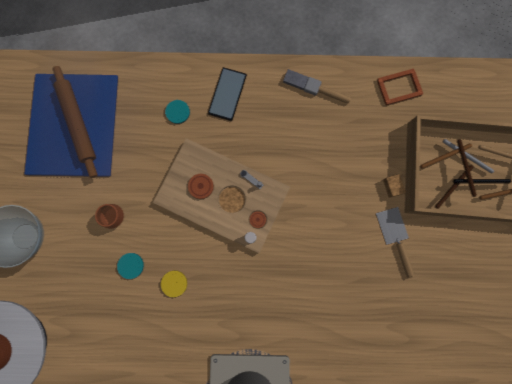

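The top view shows the jig at (222,195) and these disc look-alikes:
- turquoise discs at (177,112) and (130,266), and a yellow one at (174,284)
- the small terracotta disc at (258,219), which is seated
- the empty cork-floored recess at (231,199)

I choose the big terracotta disc on the deck at (201,187), and will check it in a close crop.

Run:
```python
import cv2
i=cv2.imread("pics/top0.png")[135:255,145:295]
cv2.imwrite("pics/crop.png",cv2.resize(i,None,fx=5,fy=5,interpolation=cv2.INTER_CUBIC))
```

```text
(no output)
```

View pics/crop.png

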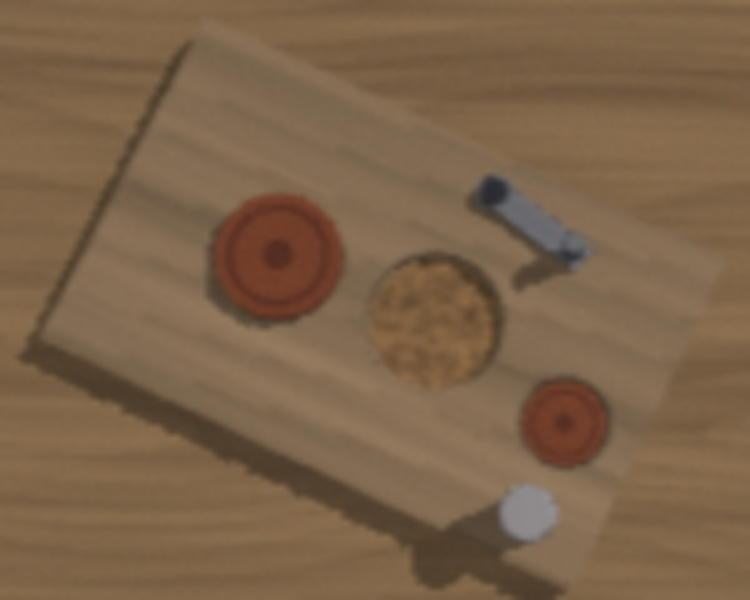

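The crop shows the big disc with ring line and dot at (201,186), the empty recess at (232,199), the clip pivot at (243,173) and its post at (259,184). The choice of disc holds, so next I work out the jig frame.

Run:
```python
from h import *
p=ctrl.get_image("top")
f=lambda u,v,z: ray(p,[145+u/5-.4,135+v/5-.4],z)[:2]
C=[f(205,25,22),f(720,258,22),f(565,585,22),f(40,340,22)]
rec=f(435,321,21);piv=f(492,190,29);post=f(574,246,58);d=f(279,257,32);sd=f(565,422,22);jar=f(528,513,62)
print("corners",np.round(C,1)); 
v=(C[0]-C[1])+(C[3]-C[2]); yj=v/np.linalg.norm(v); xj=np.array([yj[1],-yj[0]])
v2=(C[0]-C[3])+(C[1]-C[2])
ctr=np.mean(C,0)
print("yaw",np.degrees(np.arctan2(xj[1],xj[0])),np.degrees(np.arctan2(v2[1],v2[0])), "len",[np.linalg.norm(C[i]-C[i-1]).round() for i in range(4)])
L=lambda P:np.round([(P-ctr)@xj,(P-ctr)@yj],1)
for n,P in dict(ctr=ctr,rec=rec,piv=piv,post=post,d=d,sd=sd,jar=jar).items(): print(n,P.round(1),L(P))
a=rec-d;print("push",a,np.linalg.norm(a),np.degrees(np.arctan2(a[1],a[0])))
s=ctrl.read_state();print(s["qpos"])
```

```text
corners [[677.2 189.7]
 [550.3 -98.4]
 [371.9 -16.2]
 [498.7 271.8]]
yaw -23.76489331548862 -24.729084289609617 len [np.float64(196.0), np.float64(315.0), np.float64(196.0), np.float64(315.0)]
ctr [524.5  86.7] [0. 0.]
rec [512.9  57. ] [  1.4 -31.9]
piv [584.7  27.2] [ 79.1 -30.2]
post [549.6 -17.8] [ 65.1 -85.5]
d [545.1 141.9] [-3.4 58.8]
sd [458.9 -14.8] [ -19.1 -119.4]
jar [409.    3.9] [ -72.3 -122.3]
push [-32.19212563 -84.87523834] 90.77521156658129 -110.77111551128655
[-1.29879872  0.6283761   0.03849813  1.51742319 -0.0269975   0.99628821
 -0.01998153]
```

Request:
step_arm(
  series=[
    [[0,0,0.17,0,0,0,0.47],[0,0,0.17,0,0,0,0.47],[0,0,0.17,0,0,0,0.47],[0,0,0.17,0,0,0,0.47],[0,0,0.17,0,0,0,0.47],[0,0,0.17,0,0,0,0.47],[0,0,0.17,0,0,0,0.47],[0,0,0.17,0,0,0,0.47],[0,0,0.17,0,0,0,0.47],[0,0,0.17,0,0,0,0.47],[0,0,0.17,0,0,0,0.47],[0,0,0.17,0,0,0,0.47]],
  ],
)

```text
clock: 2.25
eef_pos: [215.2, 613.4, 231.3]
tool_rot: [-3.141, -0.0, 1.196]
force: [0.2, 0.0, -1.2]
width: 45.5
gripper_force: 0.0
```

```bash
cat >> h.py <<'E'
from scipy.spatial.transform import Rotation as Ro
def todo(T,mm=48):
    s=ctrl.read_state();P=np.array(s["eef_pos"]);R=Ro.from_euler("xyz",s["tool_rot"]).as_matrix()
    d=R.T@(np.array(T)-P);n=int(np.ceil(np.linalg.norm(d)/mm))
    print("t",s["clock"],"pos",P.round(1),"yaw",np.degrees(s["tool_rot"]).round(1),"w",round(s["width"],1),"F",np.round(s["force"],1),"| tool mm",d.round(1),"rows",n,"per row",np.round(d/n/150,4))
E
python3 -c "
from h import *
todo([566.4,198,110])"
```

```text
t 2.25 pos [215.2 613.4 231.3] yaw [-180.    -0.    68.5] w 45.5 F [ 0.2  0.  -1.2] | tool mm [-258.1  478.8  121.2] rows 12 per row [-0.1434  0.266   0.0673]
```

Request:
step_arm(
  series=[
    [[0,0,0,-0.1434,0.266,0.0673,0.47],[0,0,0,-0.1434,0.266,0.0673,0.47],[0,0,0,-0.1434,0.266,0.0673,0.47],[0,0,0,-0.1434,0.266,0.0673,0.47],[0,0,0,-0.1434,0.266,0.0673,0.47],[0,0,0,-0.1434,0.266,0.0673,0.47],[0,0,0,-0.1434,0.266,0.0673,0.47],[0,0,0,-0.1434,0.266,0.0673,0.47],[0,0,0,-0.1434,0.266,0.0673,0.47],[0,0,0,-0.1434,0.266,0.0673,0.47],[0,0,0,-0.1434,0.266,0.0673,0.47],[0,0,0,-0.1434,0.266,0.0673,0.47]],
  ],
)

```text
clock: 3.45
eef_pos: [570.0, 198.5, 109.9]
tool_rot: [3.142, -0.001, 1.202]
force: [1.2, 1.5, 1.4]
width: 45.3
gripper_force: 0.0
```

Run:
```python
from h import *
p=ctrl.get_image("wrist");save(p,"w1.png")
for k,z in dict(disc_center=32,recess=22).items():
    for d in ctrl.recognise(p,k)[:3]: print(k,round(d["score"],2),np.round(d["centre"]),ray(p,d["centre"],z).round(1))
todo([566.4,198,23])
```

```text
disc_center 0.94 [  9. 293.] [331.7 201.6  32. ]
disc_center 0.85 [254. 269.] [543.8 145.9  32. ]
disc_center 0.55 [470.  88.] [744.  226.1  32. ]
recess 0.6 [264. 208.] [570.8 191.3  22. ]
t 3.6 pos [570.9 195.1 109.7] yaw [1.799e+02 1.000e-01 6.840e+01] w 45.3 F [-1.1  0.8 -0.2] | tool mm [ 1.2 -5.4 86.7] rows 2 per row [ 0.004  -0.0181  0.2891]
```

View pics/w1.png

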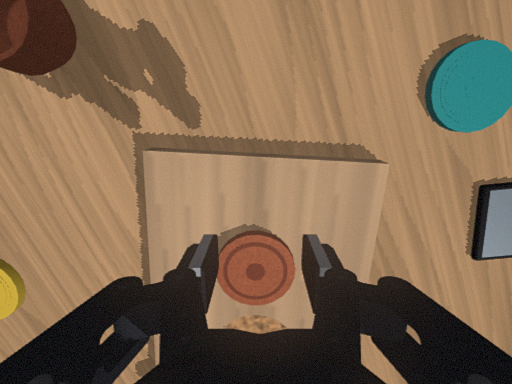

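The wrist view shows the disc at (255,270) between the fingers by parallax, with the recess just beyond at (258,322). I descend behind the disc.

Request:
step_arm(
  series=[
    [[0,0,0,0,-0.03,0.2,0.47],[0,0,0,0,0,0.2,0.47],[0,0,0,0,0,0.1,0.47],[0,0,0,0,0,0.07,0.47],[0,0,0,0,0,0,0.47]],
  ],
)

```text
clock: 4.1
eef_pos: [563.8, 201.8, 23.8]
tool_rot: [-3.14, 0.001, 1.202]
force: [-0.6, -0.6, 0.7]
width: 45.0
gripper_force: 0.0
```

Run:
```python
from h import *
p=ctrl.get_image("wrist");save(p,"w2.png")
for d in ctrl.recognise(p,"disc_center")[:3]: print(round(d["score"],2),np.round(d["centre"]),ray(p,d["centre"],32).round(1))
todo([566.4,198,23])
```

```text
0.59 [261. 313.] [551.7 168.1  32. ]
t 4.2 pos [565.2 201.8  25.4] yaw [179.9  -0.   68.9] w 45.2 F [ 0.3 -0.2  0.4] | tool mm [-3.1  2.5  2.4] rows 1 per row [-0.0207  0.0168  0.0161]
```

View pics/w2.png

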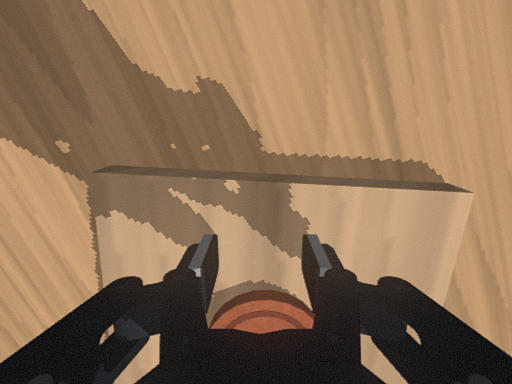

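Request:
step_arm(
  series=[
    [[0,0,0,0,0.02,0.012,0.47],[0,0,0,-0.055,0,0,0.47],[0,0,0,-0.055,0,0,0.47],[0,0,0,-0.055,0,0,0.47],[0,0,0,-0.055,0,0,0.47],[0,0,0,-0.055,0,0,0.47],[0,0,0,-0.055,0,0,0.47],[0,0,0,-0.055,0,0,0.47],[0,0,0,-0.055,0,0,0.47],[0,0,0,-0.055,0,0,0.47],[0,0,0,-0.03,0,0,0.47],[0,0,0,0,0,0,0.47]],
  ],
)

```text
clock: 5.4
eef_pos: [538.6, 125.8, 22.9]
tool_rot: [-3.141, 0.001, 1.2]
force: [-0.5, -0.3, -0.2]
width: 45.4
gripper_force: 0.0
```

Run:
```python
from h import *
for n in ("top","scene"):
    p=ctrl.get_image(n);save(p,n+"3.png")
    for k,z in dict(disc_center=32,recess=22).items():
        for d in ctrl.recognise(p,k)[:3]: print(n,k,round(d["score"],2),np.round(d["centre"]),ray(p,d["centre"],z).round(1))
a=cv2.imread("pics/top3.png")[135:255,145:295];b=cv2.imread("pics/scene3.png")[120:270,220:400]
cv2.imwrite("pics/c3.png",np.vstack([cv2.resize(a,(375,300)),cv2.resize(b,(375,300))]))
todo([526,93.5,23])
```

```text
top disc_center 0.82 [174. 283.] [286.7 199.8  32. ]
top disc_center 0.78 [175. 110.] [760.3 220.6  32. ]
top disc_center 0.69 [255. 178.] [570.   -6.2  32. ]
top recess 0.93 [237. 204.] [497.7  42.7  22. ]
scene disc_center 0.82 [380. 167.] [312.9 216.6  32. ]
scene disc_center 0.75 [316. 316.] [785.2 228.8  32. ]
scene disc_center 0.6 [418. 194.] [369.8 327.   32. ]
scene recess 0.96 [300. 222.] [564.9 101.8  22. ]
t 5.7 pos [539.  127.3  22.8] yaw [-180.    -0.    68.9] w 45.5 F [ 0.3 -0.2  0.5] | tool mm [-36.2   0.1  -0.2] rows 1 per row [-0.2415  0.0004 -0.0016]
```

View pics/c3.png

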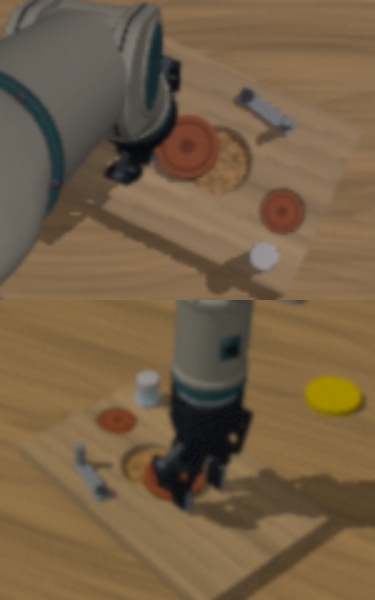

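The crop shows the disc nested in the fingertips at crop (187,146), about 35 mm short of the recess at (217,160) and on line. I push on slowly.

Request:
step_arm(
  series=[
    [[0,0,0,-0.04,0,0,0.47],[0,0,0,-0.04,0,0,0.47],[0,0,0,-0.04,0,0,0.47],[0,0,0,-0.027,0,0,0.47],[0,0,0,-0.027,0,0,0.47],[0,0,0,-0.02,0,0,0.47],[0,0,0,-0.02,0,0,0.47],[0,0,0,-0.013,0,0,0.47],[0,0,0,0,0,0,0.47]],
  ],
)

```text
clock: 6.6
eef_pos: [526.5, 94.8, 22.8]
tool_rot: [-3.141, 0.0, 1.201]
force: [0.4, -0.1, -0.0]
width: 45.3
gripper_force: 0.0
```

```bash
cat > look.py <<'E'
from h import *
import sys
t=sys.argv[1]
for n in ("top","scene"): save(ctrl.get_image(n),n+t+".png")
a=cv2.imread("pics/top%s.png"%t)[150:240,190:290];b=cv2.imread("pics/scene%s.png"%t)[150:260,230:350]
cv2.imwrite("pics/c%s.png"%t,np.vstack([cv2.resize(a,(400,300),interpolation=2),cv2.resize(b,(400,300),interpolation=2)]))
todo([526,93.5,23])
E
python3 look.py 4
```

```text
t 6.7 pos [526.7  95.2  22.8] yaw [180.   -0.   68.9] w 45.3 F [-0.1  0.5  0.7] | tool mm [-1.8 -0.  -0.2] rows 1 per row [-0.0123 -0.0003 -0.001 ]
```

View pics/c4.png

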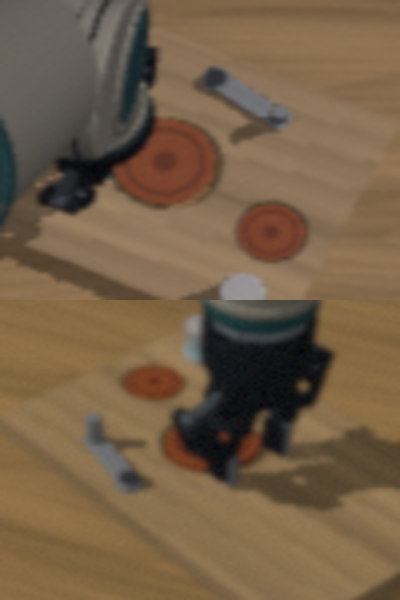

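The disc now sits at crop (167,161), on the recess, and looks flush. I push 3 mm more, back off, rise and turn for the clip.

Request:
step_arm(
  series=[
    [[0,0,0,-0.01,0,0,0.47],[0,0,0,-0.01,0,0,0.47],[0,0,0,0.08,0,0,0.47],[0,0,-0.18,0,0,-0.3,0.47],[0,0,-0.18,0,0,-0.3,1],[0,0,-0.18,0,0,0,1],[0,0,-0.18,0,0,0,1],[0,0,-0.18,0,0,0,1],[0,0,-0.18,0,0,0,1],[0,0,-0.18,0,0,0,1],[0,0,-0.18,0,0,0,1],[0,0,-0.18,0,0,0,1]],
  ],
)

```text
clock: 7.9
eef_pos: [530.2, 104.5, 113.0]
tool_rot: [3.141, 0.0, 2.48]
force: [0.0, -0.5, 0.2]
width: 0.0
gripper_force: 0.0
```

```bash
python3 look.py 5; python3 -c "
from h import *
todo([575.5,-38,100])"
```

```text
t 8.0 pos [530.2 104.3 112.9] yaw [180.   -0.  141.8] w 0.0 F [ 0.5 -0.1 -1.1] | tool mm [ -3.4 -11.1  89.9] rows 2 per row [-0.0115 -0.0371  0.2997]
t 8.0 pos [530.2 104.3 112.9] yaw [180.   -0.  141.8] w 0.0 F [ 0.5 -0.1 -1.1] | tool mm [-123.6  -83.8   12.8] rows 4 per row [-0.2061 -0.1397  0.0214]
```

View pics/c5.png

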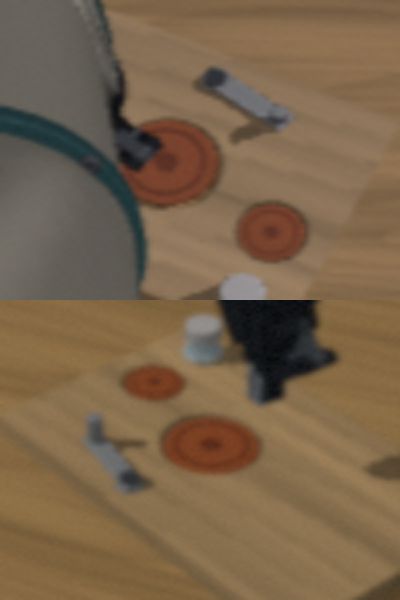

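The disc lies flush in both views: an even seam at scene crop (211,445) and no shadow on the deck. I move behind the clip post.

Request:
step_arm(
  series=[
    [[0,0,0,-0.206,-0.14,0.02,1],[0,0,0,-0.206,-0.14,0.02,1],[0,0,0,-0.206,-0.14,0.02,1],[0,0,0,-0.206,-0.14,0.02,1],[0,0,0,0,0,0,1]],
  ],
)

```text
clock: 8.5
eef_pos: [576.2, -46.1, 100.5]
tool_rot: [-3.139, 0.004, 2.462]
force: [-0.1, 0.1, 0.5]
width: -0.2
gripper_force: 0.0
```

Run:
```python
from h import *
p=ctrl.get_image("wrist");save(p,"w6.png")
q=ctrl.get_image("scene")
print("post scene",ray(q,[257.7,192.9],58).round(1),"pivot scene",ray(q,[230+131*.3,150+182*110/300],27).round(1))
for k,z in dict(clip_post=58,clip=28,disc_center=22).items():
    for d in ctrl.recognise(p,k)[:2]: print(k,round(d["score"],2),np.round(d["centre"]),ray(p,d["centre"],z).round(1))
todo([575.5,-38,42])
```

```text
post scene [553.8 -14.4  58. ] pivot scene [585.6  31.5  27. ]
clip_post 0.6 [300. 159.] [5.599e+02 4.000e-01 5.800e+01]
clip 0.73 [301. 158.] [565.8   1.6  28. ]
disc_center 0.72 [317.  48.] [512.5  56.9  22. ]
t 8.75 pos [574.8 -36.8 100.9] yaw [ 1.800e+02 -1.000e-01  1.418e+02] w 0.3 F [-0.  -0.5 -0.5] | tool mm [-1.4 -0.5 58.9] rows 2 per row [-0.0045 -0.0018  0.1963]
```

View pics/w6.png

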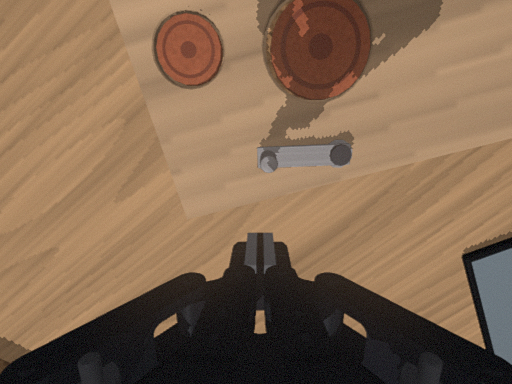

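The wrist view shows the clip post at (268,160), pivot at (341,154), fingertips at column 260, and the disc flush at (320,47). I descend and approach the post.

Request:
step_arm(
  series=[
    [[0,0,0,0,0,0.2,1],[0,0,0,0,0.02,0.2,1],[0,0,0,0.05,0,0,1],[0,0,0,0.05,0,0,1],[0.0,0,0.169,0.0486,-0.0118,0,1],[0.0,0,0.169,0.0486,-0.0118,0,1],[0.0,0,0.169,0.0486,-0.0118,0,1],[0,0,0,0,0,0,1]],
  ],
)

```text
clock: 9.55
eef_pos: [545.8, -13.6, 42.6]
tool_rot: [3.14, 0.0, 2.077]
force: [-0.8, 0.1, 0.5]
width: 0.2
gripper_force: 0.0
```

```bash
cat > rel.py <<'E'
from h import *
s=ctrl.read_state();P=np.array(s["eef_pos"]);R=Ro.from_euler("xyz",s["tool_rot"]).as_matrix()
print(s["clock"],P.round(1),np.degrees(s["tool_rot"][2]).round(1),s["force"],"rel pivot in tool",(R.T@(P-[584.5,27.5,0])).round(1))
E
python3 rel.py; python3 look.py 7
```

```text
9.55 [545.8 -13.6  42.6] 119.0 [-0.75903557  0.09436709  0.54030846] rel pivot in tool [-17.2 -53.7 -42.7]
t 9.65 pos [546.8 -14.5  42.3] yaw [179.9   0.  119.2] w 0.3 F [ 1.2 -0.3 -0. ] | tool mm [104.5  34.5  19.3] rows 3 per row [0.2321 0.0766 0.0428]
```

View pics/c7.png

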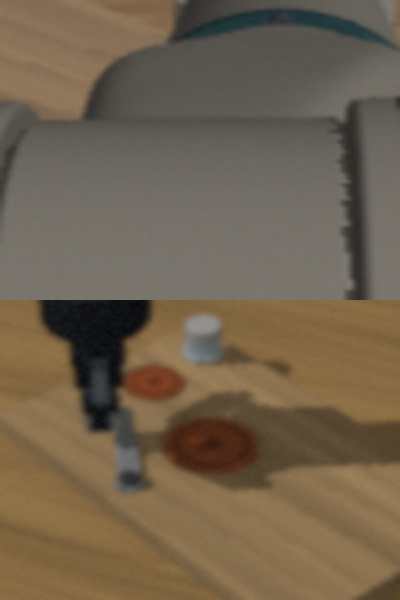

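The scene crop shows the clip swinging with the post at (125,425), pushed by the fingertips, and the pivot-relative pose is as computed. I continue.

Request:
step_arm(
  series=[
    [[0,0,0.169,0.0486,-0.0118,0,1],[0,0,0.169,0.0486,-0.0118,0,1],[0,0,0.169,0.0486,-0.0118,0,1],[0,0,0.169,0.0486,-0.0118,0,1],[0,0,0.169,0.0486,-0.0118,0,1],[0,0,0.169,0.0486,-0.0118,0,1],[0,0,0.15,0.043,-0.0105,0,1],[0,0,0,0,0,0,1]],
  ],
)

```text
clock: 10.45
eef_pos: [529.1, 31.3, 41.3]
tool_rot: [3.141, 0.0, 1.163]
force: [0.1, -0.4, 0.0]
width: -0.4
gripper_force: 0.0
```

```bash
python3 rel.py
```

```text
10.45 [529.1  31.3  41.3] 66.6 [ 0.12986807 -0.43687193  0.01251878] rel pivot in tool [-18.5 -52.3 -41.4]
```

Request:
step_arm(
  series=[
    [[0,0,0,0.013,0,0,1],[0,0,0,0.013,0,0,1],[0,0,0,0,0,0,1]],
  ],
)

```text
clock: 10.75
eef_pos: [529.3, 31.7, 41.2]
tool_rot: [-3.141, 0.003, 1.162]
force: [-3.5, -7.8, 4.4]
width: 0.0
gripper_force: 4.2
```

Request:
step_arm(
  series=[
    [[0,0,0,0.01,0,0,1],[0,0,0,0,0,0,1]],
  ],
)

```text
clock: 10.95
eef_pos: [529.3, 31.9, 41.2]
tool_rot: [-3.141, 0.005, 1.161]
force: [-4.4, -9.6, 5.0]
width: -0.0
gripper_force: 5.5
```

The force rose to 10 N without motion, so the clip is at its stop. I back off, rise and check.

Request:
step_arm(
  series=[
    [[0,0,0,-0.07,0,0,1],[0,0,0,-0.1,0,0,1],[0,0,0,0,0,-0.3,1],[0,0,0,0,0,-0.3,1],[0,0,0,-0.3,0,-0.1,1],[0,0,0,-0.3,0,0,1],[0,0,0,-0.3,0,0,1],[0,0,0,-0.3,0,0,1],[0,0,0,0,0,0,1]],
  ],
)

```text
clock: 11.85
eef_pos: [446.1, -159.3, 146.6]
tool_rot: [3.14, 0.003, 1.151]
force: [1.3, 0.7, -0.1]
width: -0.0
gripper_force: 0.0
```

```bash
python3 look.py 8
```

```text
t 11.95 pos [ 448.7 -153.6  146.1] yaw [180.   -0.   66.4] w 0.0 F [0.7 0.7 0.1] | tool mm [257.3 -28.2 123.3] rows 6 per row [ 0.2858 -0.0313  0.137 ]
```

View pics/c8.png

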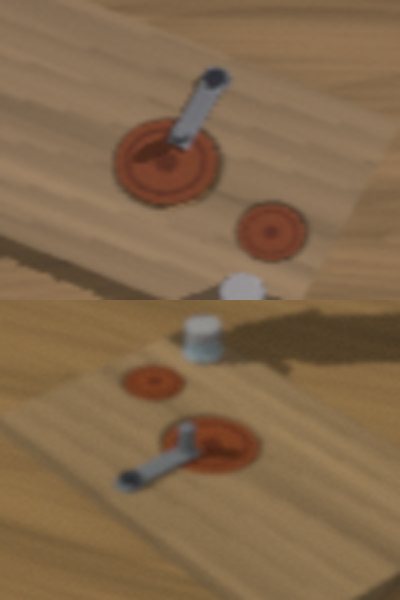

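The top crop shows the clip from its pivot at (214,77) to its post at (180,143), lying over the flush disc along the jig's -x. The small disc and the jar have not moved. I hand the job in.

```bash
python3 -c "
from cell import ctrl
print(ctrl.finish_job())"
```

```text
the job is handed in; nothing more can be done
None
```

The big terracotta disc lies flush in the recess, the clip has been swung over it to its stop, nothing else was touched, and the job was handed in at about 12 s.

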